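# Unstack the canister lids and close each canister

### The arm

A 7-joint arm with a two-finger parallel gripper is mounted at the origin on a cart in front of the work surface, level with it; the furniture and walls round the work are solid. World frame = base frame: x ahead of the robot, y to its left, z up, the work surface at z = 0. Lengths are in m, angles in rad, forces in N, time in s.
With the tool pointing down it reaches from about 0.425 to 0.925 m from the base axis. Payload 6.8 kg.
Tool frame: the origin (TCP) lies at the very end of the fingers, on their centre line; the grasp point (between the pads) lies 19 mm behind it (r.tcp_to_grasp is the distance from the TCP to the grasp point, in m); z points along the fingers, y is the line along which they close (so a half turn about z gives the same grasp; the last joint's range is limited). The gripper opens to 85 mm and grips with 20 to 120 N. Pads are 22 mm wide; open, the fingers measure 114 mm over their backs; the gripper's body (76 mm by 85 mm) begins 54 mm behind the grasp point. The pads swing forward as they close: fully open they stand 13 mm farther back than shut.
Start: joints at [-1.427, 0.477, 0.022, 1.555, -0.011, 1.109, -0.083], TCP at [0.168, 0.654, 0.231] pointing down, gripper open.
Joint ranges: [-2.96, 2.96], [-0.34, 2.1], [-1.41, 1.46], [0.24, 2.44], [-1.37, 4.51], [0.17, 1.92], [-2.96, 2.96]. Speed limits (rad/s): [2.39, 2.39, 3.14, 3.14, 3.14, 3.14, 3.14].

### API

Orientations are given as a rotation vector (axis times angle).
In Python, from bench import r gives the robot as it stands.
- The arm moves only by the tool step_arm, never from a script. Its argument "moves" is a list of rows, each a list of 7 numbers: the shift along the tool's x, y, z in mm, then the turn, a rotation vector about the tool's x, y, z in rad, then the finger opening in mm, from 0 to 85.4. A call has 1 to 8 rows; each row is the pose to reach, as a shift and turn from the pose commanded when the call began, along the tool's axes at that moment; what a row does not reach only later rows make up. A row lasts 1/10 s, in which the tool goes at most 50 mm and 8.59 degrees, less where a joint would pass 70% of its speed; a pose out of reach is approached as far as the arm can. A call with a gripper value outside its range is refused whole. The fingers move at their own pace and stop on an object; "grip_force" is the grip in N (left out, the last holds). Time passes only in rows, so rows that repeat a pose let the fingers close. It gives the time, the measured TCP pose, the force, the opening and the grip force at its end, in the units of the state.
- r.get_obs(): the state, without advancing time (a new reading comes with each control period).
- r.grab_frame(name): name is "scene" or "top"; returns a dict with "image" (384x512x3 uint8, red, green, blue), "depth" (384x512 float32, m along the optical axis (not along the pixel's ray), 0 where there is no reading), "mtx" (3x3 intrinsics, pixels), "rvec" (rotation vector, rad) and "tvec" (3), from world to camera coordinates, as OpenCV has them. Camera axes: x right, y down, z forward; pixel columns grow to the right and rows downward; lengths in m; the calibration is good to about 2 mm. A picture is of the moment at which its call begins.
- r.hand_in(): hands the job in; it is judged then, once.
The state is a dict: "clock": time; "joints": joint angles; "qvel": joint speeds; "tau": joint torques, N m; "tcp_pos": TCP position; "orientation": TCP orientation; "contact_force": force on the tool from outside, world axes, zero at the start; "moment": the same for the moment, N m; "grip_width": finger opening in m; "gripper_force": force on a finger pad.
Only numpy, scipy, OpenCV 4.12 (cv2) and the standard library are available. Lean on these libraries where they do the work, as an engineer would, in place of code of your own. Each camera call takes 0.05 s, during which the arm holds its last target. There are 200 camera calls.

### The job

The washed lids are piled up in one stack: take the stack apart and close each of the four canisters with the lid of its own size, every lid seated flat on its rim with the skirt inside. Do not disturb the honey jar or the salt shaker.

Things in the scene. Friction and masses are not known exactly. Their poses are not given: they have to be found in the camera images.
- lid_small_center (a point): Smallest of 4 wooden lids, about 50 g, at first stacked largest lowest, 29 mm apart, each over the next one's knob. Point: on the axis, half-way up. Disc 66 across, 2.5 mm below to 4.5 above the point; round knob 18 across, 4.5 to 24.5 above; below the disc a hollow skirt 22 deep, 42 across tapering to 34 at the foot. z: up through the knob.
- lid_medium_center (a point): Second smallest of 4 wooden lids, about 73 g, at first stacked largest lowest, 29 mm apart, each over the next one's knob. Point: on the axis, half-way up. Disc 84 across, 2.5 mm below to 4.5 above the point; round knob 18 across, 4.5 to 24.5 above; below the disc a hollow skirt 22 deep, 60 across tapering to 52 at the foot. z: up through the knob.
- lid_large_center (a point): Second largest of 4 wooden lids, about 97 g, at first stacked largest lowest, 29 mm apart, each over the next one's knob. Point: on the axis, half-way up. Disc 102 across, 2.5 mm below to 4.5 above the point; round knob 18 across, 4.5 to 24.5 above; below the disc a hollow skirt 22 deep, 78 across tapering to 70 at the foot. z: up through the knob.
- lid_xlarge_center (a point): Largest of 4 wooden lids, about 120 g, at first stacked largest lowest, 29 mm apart, each over the next one's knob. Point: on the axis, half-way up. Disc 120 across, 2.5 mm below to 4.5 above the point; round knob 18 across, 4.5 to 24.5 above; below the disc a hollow skirt 22 deep, 96 across tapering to 88 at the foot. z: up through the knob.
- mouth_small (a point): Smallest of 4 open round blue ceramic canisters that stand fast on the worktop: 50 mm high, 64 across outside, mouth 52 across. Point: centre of the mouth at rim height, z up. Its lid is the one with the 66 mm disc; seated, the skirt hangs inside, the disc lies on the rim and the lid's point is 2.5 mm above this one.
- mouth_medium (a point): Second smallest of 4 open round blue ceramic canisters that stand fast on the worktop: 50 mm high, 82 across outside, mouth 70 across. Point: centre of the mouth at rim height, z up. Its lid is the one with the 84 mm disc; seated, the skirt hangs inside, the disc lies on the rim and the lid's point is 2.5 mm above this one.
- mouth_large (a point): Second largest of 4 open round blue ceramic canisters that stand fast on the worktop: 50 mm high, 100 across outside, mouth 88 across. Point: centre of the mouth at rim height, z up. Its lid is the one with the 102 mm disc; seated, the skirt hangs inside, the disc lies on the rim and the lid's point is 2.5 mm above this one.
- mouth_xlarge (a point): Largest of 4 open round blue ceramic canisters that stand fast on the worktop: 50 mm high, 118 across outside, mouth 106 across. Point: centre of the mouth at rim height, z up. Its lid is the one with the 120 mm disc; seated, the skirt hangs inside, the disc lies on the rim and the lid's point is 2.5 mm above this one.
- honey_center (a point): Honey jar with a green cap, 64 x 68 mm and 84 mm high, a bystander; the point is its centre, half-way up.
- salt_center (a point): Salt shaker, 44 mm across and 90 mm high, a bystander; the point is its centre, half-way up.

How it is judged:
By the outcome, as a careful person would: the job done as asked, in the order asked, and still so for the second after the job is handed in, with the robot touching nothing.
It also fails if it takes over 112 s, if anything falls off the work surface, if the arm or the gripper's body presses on something with over 40 N, if the wrist force passes 120 N, or if a joint passes its speed limit or range.

## Working session

There is one attempt and no reset: what is moved stays moved. The work goes in short steps, Python scripts to look and compute and a tool call to move; the robot and the scene stay as the last step left them, time stands still between calls to the robot, and variables do not carry over. Pictures are saved under pics/ and viewed, at most 14 in all, crops included, and the job is handed in when it is done.

Besides the shell and the picture viewer there is one more tool, called after "Request:" as a command line: name --pt "numbers of a row" for each row, then --argument value for the rest. step_arm: Moves the arm, as the interface text tells. Its arguments: {"type":"object","properties":{"moves":{"type":"array","items":{"type":"array","items":{"type":"number"}}},"grip_force":{"type":"number"}},"required":["moves"]}

```bash
mkdir -p pics; ls
cat > h.py <<'E'
import numpy as np, cv2
from bench import r
def cam(n):
    f=r.grab_frame(n); R=cv2.Rodrigues(np.array(f['rvec'],float))[0]; t=np.array(f['tvec'],float).ravel(); return f,np.array(f['mtx']),R,t
def cloud(f,K,R,t):
    d=f['depth'];v,u=np.mgrid[:384,:512]
    p=np.stack([(u-K[0,2])/K[0,0]*d,(v-K[1,2])/K[1,1]*d,d],-1)
    w=(p-t)@R; w[d==0]=np.nan
    return w
def ray(K,R,t,u,v,z):
    c=-R.T@t; d=R.T@np.array([(u-K[0,2])/K[0,0],(v-K[1,2])/K[1,1],1]); return c+d*(z-c[2])/d[2]
E
python3 - <<'E'
from h import *
o=r.get_obs();print(o['tcp_pos'],o['orientation'],o['grip_width'],o['clock'],r.tcp_to_grasp)
ims=[]
for n in('scene','top'):
    f,K,R,t=cam(n);print(n,-R.T@t,K[0,0],R[2]);cv2.imwrite(f'pics/{n}0.png',f['image'][...,::-1]);np.savez(f'{n}0.npz',im=f['image'],w=cloud(f,K,R,t),K=K,R=R,t=t)
E
```

```text
pics
[0.16804105 0.65313111 0.23031578] [-3.94470458e-01 -3.11660074e+00  2.86416419e-03] 0.08507925411380551 0.0 0.0187
scene [ 0.12717446 -0.51142036  0.70852885] 358.09307296711427 [ 0.44900456  0.58487064 -0.67551554]
top [ 0.29412845 -0.00422013  1.13898087] 353.63025213714695 [ 0.21802642  0.00853712 -0.97590553]
```

View pics/top0.png

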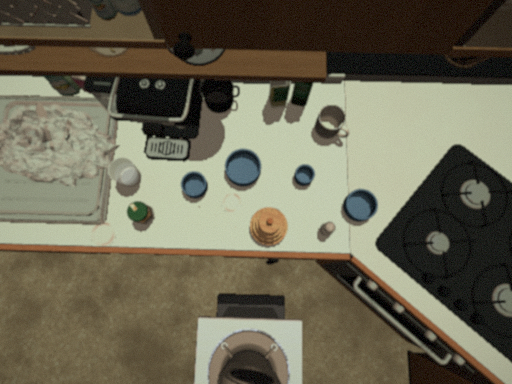

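View pics/scene0.png

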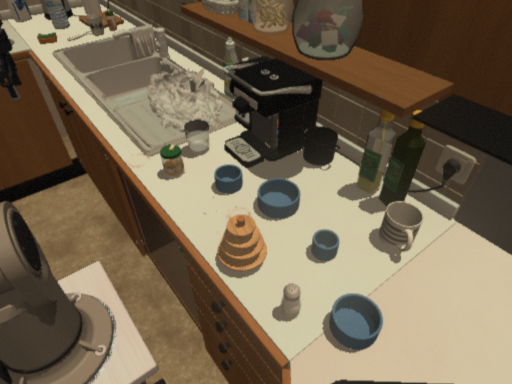

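The top view shows the stack at (268,226), canisters at (194,185), (242,168), (304,175) and (360,206), the honey jar at (138,212) and the salt shaker at (327,230). The scene view agrees: stack at (242,240), salt at (291,300).

```bash
cat >> h.py <<'E'
def circ(p):
    A=np.c_[2*p[:,:2],np.ones(len(p))];s=np.linalg.lstsq(A,(p[:,:2]**2).sum(1),rcond=None)[0];return s[0],s[1],np.sqrt(s[2]+s[0]**2+s[1]**2)
def blobs(mask,amin):
    n,l,s,c=cv2.connectedComponentsWithStats(mask.astype(np.uint8));return [(l==i,s[i],c[i]) for i in range(1,n) if s[i,4]>amin]
E
python3 - <<'E'
from h import *
for n in('top','scene'):
    z=np.load(n+'0.npz');im,w,K,R,t=[z[k] for k in('im','w','K','R','t')]
    h=cv2.cvtColor(im,cv2.COLOR_RGB2HSV);H,S,V=h[...,0],h[...,1],h[...,2]
    print(n,'blue')
    for m,s,c in blobs((H>95)&(H<125)&(S>80)&(np.nan_to_num(w[...,2])>-.02),150):
        cs=max(cv2.findContours(m.astype(np.uint8),0,1)[0],key=len)[:,0]
        P=np.array([ray(K,R,t,u,v,.05) for u,v in cs])
        q=w[m];q=q[q[:,2]>.044];
        # rim pts: fit outer circle with cloud hull
        (hx,hy),hr=cv2.minEnclosingCircle(q[:,:2].astype(np.float32))
        print(c.round(),'cloud enc',np.round([hx*1e3,hy*1e3,hr*1e3],1),'mean fit',np.round(1e3*np.array(circ(q)),1),'z',np.nanpercentile(q[:,2],[10,50,95]).round(4),len(q),'cont',np.round(1e3*np.array(circ(P)),1))
    print('wood')
    for m,s,c in blobs((H>5)&(H<20)&(S>90)&(np.nan_to_num(w[...,2])>.01)&(np.abs(w[...,1]+0.05)<.2)&(w[...,0]<.62),150):
        q=w[m]; print(c.round(),s)
        for a,b in((.11,.12),(.08,.09),(.052,.062),(.022,.033),(.123,.142)):
            k=q[(q[:,2]>a)&(q[:,2]<b)]
            if len(k)>4:
                e=cv2.minEnclosingCircle(k[:,:2].astype(np.float32));print(a,len(k),k.mean(0).round(4),np.round(e[0],4),round(e[1],4))
    for nm,(u,v) in dict(top=dict(honey=(138,212),salt=(327,230),glass=(125,173),mug=(331,123)),scene=dict(honey=(173,160),salt=(291,300)))[n].items():
        q=w[v-14:v+14,u-14:u+14].reshape(-1,3);q=q[q[:,2]>.02];print(nm,q.mean(0).round(3),q.max(0).round(3),q.min(0).round(3))
E
```

```text
top blue
[361. 203.] cloud enc [ 503.9 -337.6   47.4] mean fit [ 504.  -338.    45.8] z [0.0445 0.0478 0.0511] 31 cont [ 499.7 -332.    41.2]
wood
[268. 226.] [ 250  208   37   37 1080]
0.11 360 [ 0.4325 -0.0493  0.1152] [ 0.4329 -0.0493] 0.0328
0.08 210 [ 0.4263 -0.0516  0.0863] [ 0.4336 -0.0509] 0.0419
0.052 239 [ 0.4217 -0.0453  0.0574] [ 0.433  -0.0503] 0.0508
0.022 224 [ 0.4078 -0.0447  0.0284] [ 0.4305 -0.0501] 0.059
0.123 32 [ 0.4326 -0.0491  0.135 ] [ 0.4327 -0.0492] 0.0084
honey [0.456 0.345 0.075] [0.489 0.38  0.09 ] [0.426 0.318 0.02 ]
salt [ 0.423 -0.227  0.069] [ 0.446 -0.212  0.093] [ 0.406 -0.248  0.024]
glass [0.585 0.41  0.06 ] [0.622 0.448 0.098] [0.544 0.368 0.02 ]
mug [ 0.772 -0.248  0.057] [ 0.821 -0.2    0.093] [ 0.731 -0.294  0.02 ]
scene blue
wood
[242. 244.] [ 217  214   50   57 2068]
0.11 444 [ 0.4286 -0.0554  0.1156] [ 0.4315 -0.0514] 0.0328
0.08 443 [ 0.4225 -0.0684  0.0865] [ 0.4315 -0.0535] 0.0417
0.052 496 [ 0.4166 -0.0724  0.0577] [ 0.4309 -0.0521] 0.0512
0.022 599 [ 0.4119 -0.0786  0.029 ] [ 0.4294 -0.054 ] 0.0597
0.123 64 [ 0.4302 -0.0534  0.1326] [ 0.4314 -0.0505] 0.0094
honey [0.451 0.335 0.063] [0.486 0.38  0.088] [0.425 0.315 0.02 ]
salt [ 0.417 -0.241  0.062] [ 0.44  -0.217  0.091] [ 0.403 -0.256  0.022]
```

```bash
cat > can.py <<'E'
from h import *
for n in('top','scene'):
    z=np.load(n+'0.npz');im,w,K,R,t=[z[k] for k in('im','w','K','R','t')]
    for nm,(u,v),ro,ri in(('S',(304,175),32,26),('M',(194,185),41,35),('L',(242,168),50,44),('X',(360,206),59,53)):
        T=np.load('top0.npz');c=ray(T['K'],T['R'],T['t'],u,v,.02)[:2]
        q=w.reshape(-1,3);
        k=q[(q[:,2]>.044)&(q[:,2]<.058)&(np.hypot(*(q[:,:2]-c).T)<ro/1e3+.02)]
        e=cv2.minEnclosingCircle(k[:,:2].astype(np.float32)); g=np.abs(k[:,2]-np.median(k[:,2]))<.003
        print(n,nm,'enc',np.round(1e3*np.array([*e[0],e[1]]),1),'fit',np.round(1e3*np.array(circ(k[g])),1),'z',np.percentile(k[:,2],[10,50,90]).round(4),len(k),'expect r',ri,ro)
    print(n, [tuple(im[v,u]) for u,v in ((242,168),(360,206))])
E
python3 can.py
python3 - <<'E'
from h import *
R=cv2.Rodrigues(r.get_obs()['orientation'])[0];print(R.round(4))
E
```

```text
top S enc [ 599.7 -162.4   32.1] fit [ 599.8 -162.3   28.9] z [0.0467 0.0495 0.0522] 113 expect r 26 32
top M enc [557.6 191.5  40.9] fit [557.3 191.7  37.8] z [0.0465 0.0491 0.0525] 149 expect r 35 41
top L enc [620.5  37.   59.5] fit [620.1  36.5  55.7] z [0.0463 0.0493 0.052 ] 219 expect r 44 50
top X enc [ 506.2 -340.1   50.3] fit [ 505.5 -339.9   47. ] z [0.0456 0.0492 0.052 ] 202 expect r 53 59
top [(np.uint8(83), np.uint8(109), np.uint8(121)), (np.uint8(86), np.uint8(110), np.uint8(122))]
scene S enc [ 599.4 -164.3   32.7] fit [ 598.2 -164.2   28.9] z [0.0458 0.0494 0.0514] 210 expect r 26 32
scene M enc [555.9 189.9  42. ] fit [555.4 189.7  38. ] z [0.0451 0.0495 0.0518] 191 expect r 35 41
scene L enc [619.1  35.4  60.2] fit [617.9  34.8  55.8] z [0.0452 0.0495 0.0517] 309 expect r 44 50
scene X enc [ 504.6 -341.4   50.6] fit [ 503.9 -341.6   46.9] z [0.0462 0.0497 0.0514] 542 expect r 53 59
scene [(np.uint8(208), np.uint8(200), np.uint8(165)), (np.uint8(106), np.uint8(95), np.uint8(78))]
[[-9.685e-01  2.491e-01 -3.000e-04]
 [ 2.491e-01  9.685e-01 -1.700e-03]
 [-1.000e-04 -1.700e-03 -1.000e+00]]
```

Request:
step_arm --pt "-441 -303 0 0 0 -0.252 40" --pt "-441 -303 0 0 0 -0.252 40" --pt "-441 -303 0 0 0 -0.252 40" --pt "-441 -303 0 0 0 -0.252 40" --pt "-441 -303 0 0 0 -0.252 40" --pt "-441 -303 0 0 0 -0.252 40" --pt "-441 -303 0 0 0 -0.252 40" --pt "-441 -303 0 0 0 -0.252 40" --grip_force 30

```text
clock: 0.9
tcp_pos: [0.4319, 0.3503, 0.2312]
orientation: [0.0, -3.141, 0.0]
contact_force: [0.5, 1.2, -0.2]
grip_width: 0.0397
gripper_force: 0.0
```

Request:
step_arm --pt "0 -401 40 0 0 0 40" --pt "0 -401 40 0 0 0 40" --pt "0 -401 40 0 0 0 40" --pt "0 -401 40 0 0 0 40" --pt "0 -401 40 0 0 0 40" --pt "0 -401 40 0 0 0 40" --pt "0 -401 40 0 0 0 40" --pt "0 -401 40 0 0 0 40"

```text
clock: 1.7
tcp_pos: [0.4305, -0.0477, 0.1915]
orientation: [-0.001, 3.141, 0.0]
contact_force: [1.5, -0.3, 0.6]
grip_width: 0.0399
gripper_force: 0.0
```

Request:
step_arm --pt "0 -2 0 0 0 0 40" --pt "0 -2 0 0 0 0 40" --pt "0 -2 0 0 0 0 40"

```text
clock: 2.0
tcp_pos: [0.4312, -0.0466, 0.1915]
orientation: [0.003, -3.141, -0.001]
contact_force: [-0.4, -0.0, 0.0]
grip_width: 0.0401
gripper_force: 0.0
```

Request:
step_arm --pt "0 -4 40 0 0 0 40" --pt "0 -4 60 0 0 0 40" --pt "0 -4 66 0 0 0 40" --pt "0 -4 69 0 0 0 40" --pt "0 -4 71 0 0 0 40" --pt "0 -4 71 0 0 0 40"

```text
clock: 2.6
tcp_pos: [0.4317, -0.0514, 0.1212]
orientation: [-0.001, 3.14, 0.001]
contact_force: [1.4, -0.2, 0.4]
grip_width: 0.0399
gripper_force: 0.0
```

Run:
```python
from h import *
o=r.get_obs();print(o['joints'],o['tcp_pos'])
f,K,R,t=cam('scene');im=f['image'][180:300,180:320,::-1];cv2.imwrite('pics/a.png',cv2.resize(im,None,fx=4,fy=4))
```

```text
[-0.32892403  0.24779888  0.34910417  2.23016721 -0.13422845  0.68113154
  1.68636407] [ 0.43173379 -0.05139564  0.12122855]
```

View pics/a.png

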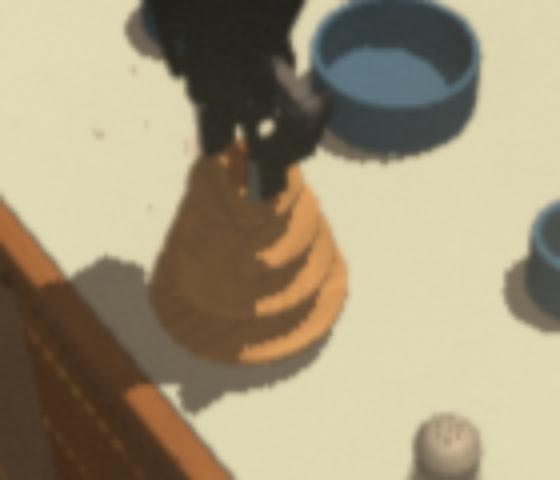

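The crop shows the two fingers straddling the knob above the top lid (about (240,170) in the crop). I'll lower slightly and close.

Request:
step_arm --pt "0 0 3 0 0 0 40" --pt "0 0 3 0 0 0 40" --pt "0 0 3 0 0 0 5" --pt "0 0 3 0 0 0 5" --pt "0 0 3 0 0 0 5" --pt "0 0 3 0 0 0 5" --pt "0 0 3 0 0 0 5" --pt "0 0 3 0 0 0 5" --grip_force 40

```text
clock: 3.45
tcp_pos: [0.4312, -0.0518, 0.1176]
orientation: [-0.0, 3.141, 0.0]
contact_force: [-0.1, -0.9, 0.7]
grip_width: 0.0164
gripper_force: 38.9
```

Request:
step_arm --pt "0 0 -20 0 0 0 5" --pt "0 0 -50 0 0 0 5" --pt "0 0 -80 0 0 0 5" --pt "0 0 -80 0 0 0 5"

```text
clock: 3.85
tcp_pos: [0.4334, -0.0518, 0.2008]
orientation: [-0.0, 3.135, 0.002]
contact_force: [0.4, -0.3, -1.0]
grip_width: 0.016
gripper_force: 39.1
```

Request:
step_arm --pt "-34 -22 0 0 0 0 5" --pt "-67 -45 0 0 0 0 5" --pt "-100 -67 0 0 0 0 5" --pt "-134 -90 0 0 0 0 5" --pt "-168 -112 0 0 0 0 5" --pt "-168 -112 0 0 0 0 5" --pt "-168 -112 0 0 0 0 5"

```text
clock: 4.55
tcp_pos: [0.5986, -0.1642, 0.196]
orientation: [-0.001, -3.139, 0.0]
contact_force: [-0.1, 0.0, 0.2]
grip_width: 0.016
gripper_force: 39.2
```

Run:
```python
from h import *
print(r.get_obs()['tcp_pos'],r.get_obs()['contact_force'])
f,K,R,t=cam('scene');im=f['image'][120:320,200:400,::-1];cv2.imwrite('pics/b.png',cv2.resize(im,None,fx=3,fy=3))
```

```text
[ 0.59861983 -0.16418818  0.19597829] [-0.12965054  0.01891645  0.22548133]
```

View pics/b.png

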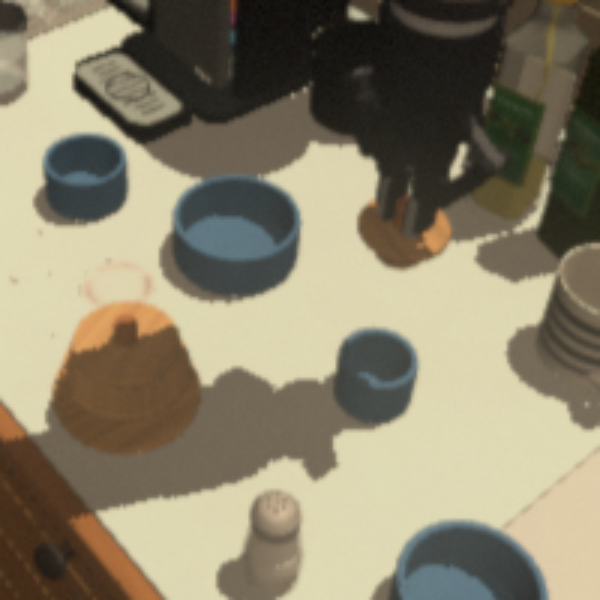

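The picture shows only the small lid in the gripper (crop (405,230)), the remaining three-lid stack undisturbed, and the small canister at (375,375).

```bash
cat > chk.py <<'E'
# usage: chk.py rad_mm  : held lid's disc centre and tilt from both cameras, relative to the tcp
from h import *; import sys
rad=float(sys.argv[1])
tcp=np.array(r.get_obs()['tcp_pos'])
for n in('scene','top'):
    f,K,R,t=cam(n);w=cloud(f,K,R,t);h=cv2.cvtColor(f['image'],cv2.COLOR_RGB2HSV)
    m=(h[...,0]>3)&(h[...,0]<22)&(h[...,1]>70)&(np.linalg.norm(w[...,:2]-tcp[:2],axis=-1)<rad/1e3+.02)&(np.abs(w[...,2]-tcp[2]+.005)<.013)
    q=w[m]
    if len(q)<15: print(n,len(q));continue
    e=cv2.minEnclosingCircle(q[:,:2].astype(np.float32))
    q=q[q[:,2]<tcp[2]+.001]
    s=np.linalg.lstsq(np.c_[q[:,:2]-tcp[:2],np.ones(len(q))],q[:,2],rcond=None)[0]
    print(n,len(q),'centre-tcp mm',np.round(1e3*(np.array(e[0])-tcp[:2]),1),'rad',round(1e3*e[1],1),'z-tcp',round(1e3*(s[2]-tcp[2]),1),'slope',s[:2].round(3))
print(tcp.round(4),np.round(r.get_obs()['contact_force'],1))
E
python3 chk.py 33
```

```text
scene 344 centre-tcp mm [-0.2 -0.9] rad 33.2 z-tcp -2.3 slope [0.029 0.043]
top 0
[ 0.5981 -0.1634  0.1963] [-0.1  0.3 -0.8]
```

Request:
step_arm --pt "-1 0 40 0 0 0 5" --pt "-1 0 80 0 0 0 5" --pt "-1 0 105 0 0 0 5" --pt "-1 0 120 0 0 0 5" --pt "-1 0 128 0 0 0 5" --pt "-1 0 132 0 0 0 5" --pt "-1 0 132 0 0 0 5"

```text
clock: 5.4
tcp_pos: [0.6006, -0.1638, 0.0662]
orientation: [-0.0, 3.141, -0.0]
contact_force: [-0.3, -0.4, -1.0]
grip_width: 0.0162
gripper_force: 39.1
```

Request:
step_arm --pt "0 0 1 0 0 0 5" --pt "0 0 2 0 0 0 5" --pt "0 0 3 0 0 0 5" --pt "0 0 4 0 0 0 5" --pt "0 0 5 0 0 0 5" --pt "0 0 5 0 0 0 5"

```text
clock: 6.0
tcp_pos: [0.6, -0.1638, 0.0604]
orientation: [0.0, -3.141, -0.0]
contact_force: [-0.5, -0.0, -0.7]
grip_width: 0.0161
gripper_force: 39.1
```

Request:
step_arm --pt "0 0 1 0 0 0 5" --pt "0 0 2 0 0 0 5" --pt "0 0 2 0 0 0 5"

```text
clock: 6.3
tcp_pos: [0.6005, -0.1637, 0.0596]
orientation: [-0.0, 3.141, 0.001]
contact_force: [-3.0, 1.9, 9.3]
grip_width: 0.0162
gripper_force: 39.9
```

Request:
step_arm --pt "0 0 0 0 0 0 40" --pt "0 0 0 0 0 0 40" --pt "0 0 0 0 0 0 40" --pt "0 0 0 0 0 0 40" --pt "0 0 -20 0 0 0 40" --pt "0 0 -60 0 0 0 40" --pt "0 0 -110 0 0 0 40" --pt "0 0 -130 0 0 0 40"

```text
clock: 7.1
tcp_pos: [0.602, -0.1648, 0.1931]
orientation: [0.001, 3.136, -0.002]
contact_force: [1.0, -0.4, -0.1]
grip_width: 0.0401
gripper_force: 0.0
```

Request:
step_arm --pt "50 33 0 0 0 0 40" --pt "90 60 0 0 0 0 40" --pt "130 87 0 0 0 0 40" --pt "169 112 0 0 0 0 40" --pt "169 112 0 0 0 0 40" --pt "169 112 0 0 0 0 40"

```text
clock: 7.7
tcp_pos: [0.4305, -0.0511, 0.1889]
orientation: [-0.003, 3.141, 0.001]
contact_force: [1.5, -0.4, 0.5]
grip_width: 0.04
gripper_force: 0.0
```

```bash
cat > seat.py <<'E'
# seat.py x y r(mm) [zdisc]: seated lid's disc height, slope, centre near x,y
from h import *; import sys
x,y,rad=[float(a)/1e3 for a in sys.argv[1:4]]
zd=float(sys.argv[4])/1e3 if len(sys.argv)>4 else .057
print(r.get_obs()['tcp_pos'].round(4))
for n in('scene','top'):
    f,K,R,t=cam(n);w=cloud(f,K,R,t);h=cv2.cvtColor(f['image'],cv2.COLOR_RGB2HSV)
    m=(h[...,0]>3)&(h[...,0]<22)&(h[...,1]>70)&(np.linalg.norm(w[...,:2]-[x,y],axis=-1)<rad+.02)
    q=w[m];k=q[q[:,2]>zd+.015];q=q[np.abs(q[:,2]-zd)<.006]
    if len(q)<10: print(n,len(q));continue
    e=cv2.minEnclosingCircle(q[:,:2].astype(np.float32))
    g=np.linalg.norm(q[:,:2]-e[0],axis=1)<rad*.85
    s=np.linalg.lstsq(np.c_[q[g][:,:2]-[x,y],np.ones(g.sum())],q[g][:,2],rcond=None)[0]
    print(n,g.sum(),'centre',np.round(1e3*np.array(e[0]),1),'rad',round(1e3*e[1],1),'z',round(1e3*s[2],1),'slope',s[:2].round(3),'knob',k.mean(0).round(4) if len(k) else '')
E
python3 seat.py 600 -163.5 33
```

```text
[ 0.4305 -0.0511  0.1889]
scene 263 centre [ 601.3 -164.1] rad 33.6 z 57.5 slope [-0.008 -0.003] knob [ 0.5997 -0.1647  0.0765]
top 103 centre [ 602.5 -163.1] rad 32.6 z 56.8 slope [-0.002 -0.019] knob [ 0.6475 -0.1638  0.6824]
```

The small lid is seated flat. Next, the medium lid.

Request:
step_arm --pt "-1 0 40 0 0 0 40" --pt "-1 0 75 0 0 0 40" --pt "-1 0 90 0 0 0 40" --pt "-1 0 97 0 0 0 40" --pt "-1 0 99 0 0 0 40" --pt "-1 0 99 0 0 0 40"

```text
clock: 8.4
tcp_pos: [0.4331, -0.0523, 0.0899]
orientation: [0.001, 3.141, -0.0]
contact_force: [1.4, -0.3, 0.4]
grip_width: 0.0399
gripper_force: 0.0
```

Request:
step_arm --pt "0 0 1 0 0 0 5" --pt "0 0 1 0 0 0 5" --pt "0 0 1 0 0 0 5" --pt "0 0 1 0 0 0 5" --pt "0 0 1 0 0 0 5" --pt "0 0 1 0 0 0 5"

```text
clock: 9.0
tcp_pos: [0.4327, -0.0518, 0.089]
orientation: [-0.0, 3.14, 0.0]
contact_force: [0.2, -0.4, 5.3]
grip_width: 0.0163
gripper_force: 39.2
```

Request:
step_arm --pt "0 0 -20 0 0 0 5" --pt "0 0 -50 0 0 0 5" --pt "0 0 -85 0 0 0 5" --pt "0 0 -110 0 0 0 5" --pt "0 0 -110 0 0 0 5"

```text
clock: 9.5
tcp_pos: [0.4337, -0.0518, 0.2012]
orientation: [-0.0, 3.136, 0.002]
contact_force: [-0.3, 0.4, -0.6]
grip_width: 0.0162
gripper_force: 39.1
```

Request:
step_arm --pt "-18 36 0 0 0 0 5" --pt "-38 75 0 0 0 0 5" --pt "-60 117 0 0 0 0 5" --pt "-82 160 0 0 0 0 5" --pt "-104 203 0 0 0 0 5" --pt "-124 242 0 0 0 0 5" --pt "-124 242 0 0 0 0 5" --pt "-124 242 0 0 0 0 5"

```text
clock: 10.3
tcp_pos: [0.555, 0.1907, 0.1964]
orientation: [0.004, -3.138, 0.003]
contact_force: [-0.8, -0.7, -0.9]
grip_width: 0.0164
gripper_force: 39.2
```

```bash
python3 chk.py 42; python3 seat.py 432 -51 51 58
```

```text
scene 364 centre-tcp mm [-2.1 -1.2] rad 42.7 z-tcp -2.7 slope [0.008 0.02 ]
top 172 centre-tcp mm [-16.1 -22.2] rad 29.6 z-tcp -2.9 slope [ 0.002 -0.003]
[0.555  0.1907 0.1964] [ 0.2 -0.6 -1.2]
[0.5551 0.1885 0.1973]
scene 749 centre [431.  -51.8] rad 52.2 z 58.4 slope [0.001 0.004] knob [ 0.4307 -0.0529  0.0775]
top 590 centre [433.3 -50.2] rad 50.8 z 57.8 slope [0.006 0.001] knob [ 0.4329 -0.05    0.0772]
```

Request:
step_arm --pt "-2 1 40 0 0 0 5" --pt "-2 1 80 0 0 0 5" --pt "-2 1 105 0 0 0 5" --pt "-2 1 120 0 0 0 5" --pt "-2 1 128 0 0 0 5" --pt "-2 1 132 0 0 0 5" --pt "-2 1 134 0 0 0 5" --pt "-2 1 134 0 0 0 5"

```text
clock: 11.3
tcp_pos: [0.5586, 0.1914, 0.0654]
orientation: [-0.0, 3.14, 0.001]
contact_force: [0.3, 0.3, -1.5]
grip_width: 0.0162
gripper_force: 39.2
```

Request:
step_arm --pt "0 0 1 0 0 0 5" --pt "0 0 2 0 0 0 5" --pt "0 0 3 0 0 0 5" --pt "0 0 3 0 0 0 5"

```text
clock: 11.7
tcp_pos: [0.558, 0.1912, 0.0616]
orientation: [0.0, -3.142, -0.0]
contact_force: [0.0, 0.4, -0.4]
grip_width: 0.016
gripper_force: 39.2
```

Request:
step_arm --pt "0 0 1 0 0 0 5" --pt "0 0 2 0 0 0 5" --pt "0 0 2 0 0 0 5"

```text
clock: 12.0
tcp_pos: [0.5581, 0.1913, 0.0601]
orientation: [0.0, -3.141, -0.0]
contact_force: [-1.2, -1.3, 4.6]
grip_width: 0.0162
gripper_force: 39.8
```

Contact on the rim; I'll release, raise and go back to the stack.

Request:
step_arm --pt "0 0 0 0 0 0 40" --pt "0 0 0 0 0 0 40" --pt "0 0 0 0 0 0 40" --pt "0 0 0 0 0 0 40" --pt "0 0 -20 0 0 0 40" --pt "0 0 -60 0 0 0 40" --pt "0 0 -90 0 0 0 40" --pt "0 0 -100 0 0 0 40"

```text
clock: 12.8
tcp_pos: [0.5599, 0.1917, 0.1629]
orientation: [0.0, 3.137, 0.004]
contact_force: [-0.4, -0.0, -0.7]
grip_width: 0.0397
gripper_force: 0.0
```

Request:
step_arm --pt "18 -36 0 0 0 0 40" --pt "40 -77 0 0 0 0 40" --pt "62 -119 0 0 0 0 40" --pt "84 -161 0 0 0 0 40" --pt "106 -204 0 0 0 0 40" --pt "126 -243 0 0 0 0 40" --pt "126 -243 0 0 0 0 40" --pt "126 -243 0 0 0 0 40"

```text
clock: 13.6
tcp_pos: [0.4316, -0.0524, 0.1594]
orientation: [-0.003, -3.141, -0.0]
contact_force: [0.4, 1.4, -0.0]
grip_width: 0.0398
gripper_force: 0.0
```

```bash
python3 seat.py 558 191 42
```

```text
[ 0.4316 -0.0524  0.1594]
scene 39 centre [531.4 196.3] rad 31.4 z 60.1 slope [ 0.091 -0.011] knob 
top 357 centre [557.9 191.2] rad 42.0 z 57.1 slope [ 0.001 -0.007] knob [0.5579 0.1914 0.0763]
```

Request:
step_arm --pt "0 1 40 0 0 0 40" --pt "0 1 75 0 0 0 40" --pt "0 1 90 0 0 0 40" --pt "0 1 97 0 0 0 40" --pt "0 1 99 0 0 0 40" --pt "0 1 99 0 0 0 40"

```text
clock: 14.3
tcp_pos: [0.4328, -0.0503, 0.0609]
orientation: [-0.002, 3.141, 0.0]
contact_force: [0.8, -0.3, 1.0]
grip_width: 0.04
gripper_force: 0.0
```

Request:
step_arm --pt "0 0 0.5 0 0 0 5" --pt "0 0 0.5 0 0 0 5" --pt "0 0 0.5 0 0 0 5" --pt "0 0 0.5 0 0 0 5" --pt "0 0 0.5 0 0 0 5" --pt "0 0 0.5 0 0 0 5"

```text
clock: 14.9
tcp_pos: [0.4328, -0.0506, 0.0605]
orientation: [-0.0, 3.14, 0.001]
contact_force: [0.7, 1.1, 6.3]
grip_width: 0.0161
gripper_force: 39.3
```

Request:
step_arm --pt "0 0 -20 0 0 0 5" --pt "0 0 -50 0 0 0 5" --pt "0 0 -85 0 0 0 5" --pt "0 0 -120 0 0 0 5" --pt "0 0 -140 0 0 0 5" --pt "0 0 -140 0 0 0 5"

```text
clock: 15.5
tcp_pos: [0.4335, -0.0509, 0.2023]
orientation: [0.0, 3.137, 0.002]
contact_force: [0.3, 0.6, -1.5]
grip_width: 0.0161
gripper_force: 39.1
```

Request:
step_arm --pt "-9 -36 0 0 0 0 5" --pt "-19 -77 0 0 0 0 5" --pt "-30 -120 0 0 0 0 5" --pt "-41 -164 0 0 0 0 5" --pt "-52 -208 0 0 0 0 5" --pt "-63 -252 0 0 0 0 5" --pt "-72 -290 0 0 0 0 5" --pt "-72 -290 0 0 0 0 5"

```text
clock: 16.3
tcp_pos: [0.5025, -0.3468, 0.1985]
orientation: [-0.01, -3.139, 0.006]
contact_force: [-0.9, 0.2, -0.3]
grip_width: 0.0161
gripper_force: 39.3
```

```bash
python3 chk.py 51; python3 seat.py 432 -51 60 29;python3 -c "
from h import *
print(r.get_obs()['joints'])"
```

```text
scene 1694 centre-tcp mm [-1.2 -0.4] rad 51.4 z-tcp -3.2 slope [0.005 0.002]
top 350 centre-tcp mm [1.  7.5] rad 50.4 z-tcp -3.9 slope [-0.008 -0.002]
[ 0.5025 -0.3468  0.1985] [ 0.4  0.9 -1.4]
[ 0.5028 -0.3413  0.1981]
scene 1043 centre [429.4 -50.8] rad 61.2 z 29.5 slope [0. 0.] knob [ 0.4291 -0.0528  0.0488]
top 789 centre [431.3 -50.3] rad 59.6 z 28.8 slope [-0.003 -0.003] knob [ 0.4314 -0.0509  0.0485]
[ 0.08411678  0.43943851  0.54284605  1.78363059 -0.265567    0.99452102
  2.30354368]
```

Request:
step_arm --pt "-2 0 40 0 0 0 5" --pt "-2 0 80 0 0 0 5" --pt "-2 0 105 0 0 0 5" --pt "-2 0 120 0 0 0 5" --pt "-2 0 128 0 0 0 5" --pt "-2 0 132 0 0 0 5" --pt "-2 0 134 0 0 0 5" --pt "-2 0 134 0 0 0 5"

```text
clock: 17.3
tcp_pos: [0.5067, -0.3411, 0.0669]
orientation: [-0.0, 3.14, -0.001]
contact_force: [-0.5, 0.4, -0.3]
grip_width: 0.016
gripper_force: 39.3
```

Request:
step_arm --pt "0 0 1 0 0 0 5" --pt "0 0 2 0 0 0 5" --pt "0 0 2 0 0 0 5"

```text
clock: 17.6
tcp_pos: [0.5063, -0.3408, 0.0643]
orientation: [-0.0, 3.141, -0.0]
contact_force: [-0.2, 0.4, -0.4]
grip_width: 0.0159
gripper_force: 39.3
```

Request:
step_arm --pt "0 0 1 0 0 0 5" --pt "0 0 2 0 0 0 5" --pt "0 0 3 0 0 0 5" --pt "0 0 3 0 0 0 5"

```text
clock: 18.0
tcp_pos: [0.506, -0.3407, 0.0609]
orientation: [0.0, -3.141, -0.0]
contact_force: [0.4, -0.1, -0.3]
grip_width: 0.0164
gripper_force: 39.3
```

Request:
step_arm --pt "0 0 1 0 0 0 5" --pt "0 0 1.5 0 0 0 5" --pt "0 0 1.5 0 0 0 5"

```text
clock: 18.3
tcp_pos: [0.5061, -0.3409, 0.0604]
orientation: [0.0, 3.141, 0.001]
contact_force: [-2.2, 1.6, 6.7]
grip_width: 0.0161
gripper_force: 40.2
```

Request:
step_arm --pt "0 0 0 0 0 0 40" --pt "0 0 0 0 0 0 40" --pt "0 0 0 0 0 0 40" --pt "0 0 0 0 0 0 40" --pt "0 0 -20 0 0 0 40" --pt "0 0 -60 0 0 0 40" --pt "0 0 -90 0 0 0 40" --pt "0 0 -100 0 0 0 40"

```text
clock: 19.1
tcp_pos: [0.5075, -0.3421, 0.1628]
orientation: [0.0, 3.137, -0.004]
contact_force: [-0.0, -0.2, -0.5]
grip_width: 0.04
gripper_force: 0.0
```

Request:
step_arm --pt "9 36 0 0 0 0 40" --pt "20 78 0 0 0 0 40" --pt "31 122 0 0 0 0 40" --pt "42 165 0 0 0 0 40" --pt "53 208 0 0 0 0 40" --pt "64 252 0 0 0 0 40" --pt "74 290 0 0 0 0 40" --pt "74 290 0 0 0 0 40"

```text
clock: 19.9
tcp_pos: [0.4303, -0.0458, 0.1588]
orientation: [0.013, -3.139, -0.003]
contact_force: [0.6, 0.2, 0.6]
grip_width: 0.0402
gripper_force: 0.0
```

```bash
python3 seat.py 506 -341 51
```

```text
[ 0.4303 -0.0458  0.1588]
scene 1287 centre [ 505.4 -340.5] rad 52.0 z 57.4 slope [-0.002  0.002] knob [ 0.5038 -0.3417  0.0769]
top 565 centre [ 506.4 -339.6] rad 51.4 z 56.9 slope [-0.002  0.005] knob [ 0.5062 -0.3395  0.0764]
```

Request:
step_arm --pt "0 0 40 0 0 0 40" --pt "0 0 80 0 0 0 40" --pt "0 0 105 0 0 0 40" --pt "0 0 118 0 0 0 40" --pt "0 0 124 0 0 0 40" --pt "0 0 124 0 0 0 40"

```text
clock: 20.6
tcp_pos: [0.4319, -0.0522, 0.035]
orientation: [-0.003, -3.14, 0.001]
contact_force: [0.1, -0.5, 0.2]
grip_width: 0.0398
gripper_force: 0.0
```

Request:
step_arm --pt "0 0 2 0 0 0 40" --pt "0 0 3 0 0 0 40" --pt "0 0 3 0 0 0 5" --pt "0 0 3 0 0 0 5" --pt "0 0 3 0 0 0 5" --pt "0 0 3 0 0 0 5" --pt "0 0 3 0 0 0 5" --pt "0 0 3 0 0 0 5"

```text
clock: 21.4
tcp_pos: [0.4325, -0.0505, 0.033]
orientation: [-0.001, 3.141, 0.001]
contact_force: [-0.6, 0.3, 6.3]
grip_width: 0.016
gripper_force: 39.1
```

Request:
step_arm --pt "0 0 -20 0 0 0 5" --pt "0 0 -50 0 0 0 5" --pt "0 0 -85 0 0 0 5" --pt "0 0 -115 0 0 0 5" --pt "0 0 -125 0 0 0 5" --pt "0 0 -125 0 0 0 5"

```text
clock: 22.0
tcp_pos: [0.4328, -0.0505, 0.1584]
orientation: [-0.001, 3.139, 0.002]
contact_force: [0.6, -0.7, -2.4]
grip_width: 0.0161
gripper_force: 39.4
```

Target (619.5, 36): dx 187, dy 86.

Request:
step_arm --pt "-30 14 0 0 0 0 5" --pt "-65 30 0 0 0 0 5" --pt "-105 48 0 0 0 0 5" --pt "-145 66 0 0 0 0 5" --pt "-175 80 0 0 0 0 5" --pt "-187 86 0 0 0 0 5" --pt "-187 86 0 0 0 0 5" --pt "-187 86 0 0 0 0 5"

```text
clock: 22.8
tcp_pos: [0.6174, 0.0345, 0.1554]
orientation: [-0.0, -3.138, 0.002]
contact_force: [0.2, -0.4, -1.9]
grip_width: 0.0164
gripper_force: 39.3
```

```bash
python3 chk.py 60
```

```text
scene 901 centre-tcp mm [-2.5 -0.7] rad 61.1 z-tcp -4.0 slope [0.001 0.011]
top 217 centre-tcp mm [-22.2 -36.6] rad 39.4 z-tcp -4.0 slope [-0.007  0.003]
[0.6174 0.0345 0.1554] [ 0.4  0.5 -1.2]
```

Request:
step_arm --pt "-3 2 35 0 0 0 5" --pt "-3 2 60 0 0 0 5" --pt "-3 2 75 0 0 0 5" --pt "-3 2 84 0 0 0 5" --pt "-3 2 89 0 0 0 5" --pt "-3 2 91 0 0 0 5" --pt "-3 2 91 0 0 0 5"

```text
clock: 23.6
tcp_pos: [0.6225, 0.0372, 0.0672]
orientation: [-0.0, 3.141, 0.0]
contact_force: [-0.1, -0.2, -1.4]
grip_width: 0.0164
gripper_force: 39.3
```

Request:
step_arm --pt "0 0 1 0 0 0 5" --pt "0 0 2 0 0 0 5" --pt "0 0 3 0 0 0 5" --pt "0 0 3 0 0 0 5"

```text
clock: 24.0
tcp_pos: [0.6221, 0.0373, 0.0636]
orientation: [0.0, -3.142, -0.0]
contact_force: [-0.1, -0.8, -1.4]
grip_width: 0.0163
gripper_force: 39.3
```

Slightly past target in x and y; I'll trim that while lowering.

Request:
step_arm --pt "1 -1 0 0 0 0 5" --pt "1 -1 1 0 0 0 5" --pt "1 -1 2 0 0 0 5" --pt "1 -1 2.5 0 0 0 5" --pt "1 -1 2.5 0 0 0 5"

```text
clock: 24.5
tcp_pos: [0.6211, 0.0362, 0.0615]
orientation: [0.0, -3.141, -0.0]
contact_force: [-2.0, 0.1, 3.5]
grip_width: 0.0161
gripper_force: 39.9
```

Request:
step_arm --pt "0 0 0.5 0 0 0 5" --pt "0 0 0.5 0 0 0 40" --pt "0 0 0.5 0 0 0 40" --pt "0 0 0.5 0 0 0 40" --pt "0 0 0.5 0 0 0 40" --pt "0 0 -20 0 0 0 40" --pt "0 0 -60 0 0 0 40" --pt "0 0 -105 0 0 0 40"

```text
clock: 25.3
tcp_pos: [0.62, 0.0362, 0.1659]
orientation: [0.0, -3.138, 0.001]
contact_force: [0.6, 0.3, 0.1]
grip_width: 0.0401
gripper_force: 0.0
```

Request:
step_arm --pt "40 0 -30 0 0 0 40" --pt "85 0 -50 0 0 0 40" --pt "130 0 -50 0 0 0 40" --pt "160 0 -50 0 0 0 40" --pt "160 0 -50 0 0 0 40"

```text
clock: 25.8
tcp_pos: [0.4571, 0.036, 0.2158]
orientation: [0.001, -3.139, -0.003]
contact_force: [0.1, -0.5, -0.2]
grip_width: 0.0397
gripper_force: 0.0
```

```bash
python3 seat.py 620 36 60;python3 seat.py 558 191 42;python3 seat.py 600 -163 33;python3 seat.py 506 -341 51
python3 - <<'E'
from h import *
f,*_=cam('scene');cv2.imwrite('pics/end.png',f['image'][...,::-1])
E
```

```text
[0.4571 0.036  0.2158]
scene 681 centre [617.7  36.2] rad 61.2 z 57.6 slope [-0.     0.001] knob [0.6173 0.0343 0.0768]
top 11 centre [644.9   5.4] rad 37.4 z 53.5 slope [ 0.056 -0.066] knob [0.6475 0.035  0.6824]
[0.4612 0.0365 0.2165]
scene 208 centre [556.1 189.6] rad 42.6 z 57.7 slope [-0.006 -0.001] knob [0.5518 0.1924 0.0766]
top 349 centre [558.5 191.8] rad 42.0 z 57.0 slope [0.001 0.004] knob [0.5577 0.1917 0.0767]
[0.4623 0.0363 0.2164]
scene 273 centre [ 601.2 -163. ] rad 33.7 z 57.7 slope [-0.004  0.002] knob [ 0.5997 -0.1648  0.0764]
top 206 centre [ 601.8 -162.4] rad 32.7 z 56.7 slope [-0.003 -0.003] knob [ 0.6472 -0.1632  0.6765]
[0.4622 0.0362 0.2161]
scene 1282 centre [ 505.1 -340.7] rad 51.6 z 57.4 slope [-0.     0.003] knob [ 0.5041 -0.3414  0.0766]
top 558 centre [ 506.4 -340.1] rad 51.4 z 57.0 slope [-0.    -0.001] knob [ 0.5065 -0.3391  0.0761]
```

View pics/end.png

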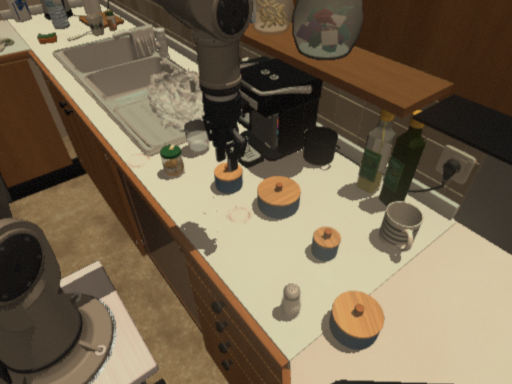

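All four canisters at (229,178), (279,197), (326,242) and (357,318) carry flat lids at the expected height. The honey jar (173,160) and salt shaker (291,300) are where they started.

```bash
python3 -c "
from bench import r
print(r.hand_in())"
```

```text
the job is handed in; nothing more can be done
None
```

All four lids are seated flat on their own canisters, the honey jar and salt shaker were not touched, and the job is handed in at about 26 s of the 112 s allowed.

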